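Make the buffet warming plate ready and hold its start knob down

ROBOT

A 6-joint arm with a two-finger parallel gripper is mounted at the origin on the work surface. World frame = base frame: x ahead of the robot, y to its left, z up, the work surface at z = 0. Lengths are in m, angles in rad, forces in N, time in s.
With the tool pointing down it reaches from about 0.3 to 0.75 m from the base axis. Payload 8.5 kg.
Tool frame: the origin (TCP) lies between the finger pads; the fingertips stand env.finger_overhang ahead of it and the grasp point (between the pads) lies 11 mm behind it (env.finger_overhang is the distance from the TCP to the fingertips, in m); z points along the fingers, y is the line along which they close (so a half turn about z gives the same grasp; the last joint's range is limited). The gripper opens to 85 mm and grips with 20 to 120 N. Pads are 22 mm wide; open, the fingers measure 114 mm over their backs; the gripper's body (76 mm by 85 mm) begins 54 mm behind the grasp point. The pads swing forward as they close: fully open they stand 13 mm farther back than shut.
Start: joints at [-1.525, 0.381, 1.297, -0, 1.464, -0.215], TCP at [0.142, -0.531, 0.239] pointing down, gripper open.
Joint ranges: [-3.11, 3.11], [-0.89, 2.33], [0.22, 2.48], [-1.42, 4.56], [0.17, 2.85], [-2.88, 2.88]. Speed limits (rad/s): [2.39, 2.39, 3.14, 3.14, 3.14, 3.14].

INTERFACE

Orientations are given as a unit quaternion [w, x, y, z].
In Python, from cell import env, get_image, camera_params, spot_in, regions_of gives the robot as it stands. The module is installed in compiled form; this text tells all that it offers.
- The arm moves only by the tool step_arm, never from a script. Its argument "steps" is a list of rows, each a list of 6 numbers: the shift along the tool's x, y, z in m, then the turn, a rotation vector about the tool's x, y, z in degrees. A call has 1 to 20 rows; each row is the pose to reach, as a shift and turn from the pose commanded when the call began, along the tool's axes at that moment; what a row does not reach only later rows make up. A row lasts 1/12 s, in which the tool goes at most 41.7 mm and 7.16 degrees, less where a joint would pass 70% of its speed; a pose out of reach is approached as far as the arm can. A call with a gripper value outside its range is refused whole. "grip" is the closure, from -1 (fully open) to 1 (shut), so that 0 is half open, set as the call begins (left out, the last holds). The fingers move at their own pace and stop on an object; "force" is the grip in N (left out, the last holds). Time passes only in rows, so rows that repeat a pose let the fingers close. It gives the time, the measured TCP pose, the force, the opening and the grip force at its end, in the units of the state.
- env.observe(): the state, without advancing time (a new reading comes with each control period).
- get_image(name): name is "scene" or "side" or "wrist"; returns (picture, depth): 400x640x3 uint8, red, green, blue; 400x640 float32, m along the optical axis (not along the pixel's ray), 0 where there is no reading.
- camera_params(name): a dict with "vfov" (degrees; the focal length in pixels is half the picture's height over the tangent of half this angle, whatever the lens; pixels are square), "cx", "cy" (the principal point, pixels), "dist_coeffs" ([k1, k2, p1, p2, k3] as OpenCV has them; the pictures are not rectified), "extrinsics" (4x4, takes a point from camera to world coordinates). Camera axes: x right, y down, z forward; pixel columns grow to the right and rows downward; lengths in m; the calibration is good to about 2 mm. A picture is of the moment at which its call begins: read the wrist's pose just before it. camera_params takes no time and is no camera call; for the wrist camera it gives the pose at the moment of the call.
- env.hand_in(): hands the job in; it is judged then, once.
Trained networks look in the newest picture that a camera, given by its name, has taken for a name from the list of things; names that differ only in an ending like _2 or _b are one class to them, and where a whole thing is asked for, a point or a joint stands for the part that bears it (a point fixed in the world has none). Each returns a list of dicts, best first, with "score" (0 to 1); they miss things now and then, are a little off and sometimes report something else, mostly with a low value. They report only what shows in the picture. A call takes as long as a camera call.
- spot_in(camera, query): "position" ([x, y, z] in m, in the coordinates of the camera as it stood for that picture, good to about 4 mm: the middle of the surface that is visible of it).
- regions_of(camera, query): "pixels" (400x640 bool, what is visible of it).
The state is a dict: "time": time; "q": joint angles; "dq": joint speeds; "effort": joint torques, N m; "position": TCP position; "eef_rot": TCP orientation; "contact_force": force on the tool from outside, world axes, zero at the start; "torque": the same for the moment, N m; "width": finger opening in m; "finger_force": force on a finger pad.
Only numpy, scipy, OpenCV 4.12 (cv2) and the standard library are available. Lean on these libraries where they do the work, as an engineer would, in place of code of your own. Each camera call takes 0.05 s, during which the arm holds its last target. There are 200 camera calls.

TASK

Get the warming plate ready: first move the temperature probe from its wooden block into the probe opening in the control strip, pin fully in, and let go of it. Then fit the loose knob on the D-shaped shaft, flat to flat, push it fully on, and press knob and sprung shaft well down, nearly to the bottom of their travel. Finish while still holding the knob pressed down, with the probe still fully in and everything else on the table left where it stands.

Things in the scene. Friction and masses are not known exactly. Their poses are not given: they have to be found in the camera images.
- probe: upright cordless probe, 40 to 85 g: black round handle 22 mm diameter, 50 tall (top 4 rounded off), below it a steel pin 8 mm diameter, 40 long, tapered over its last 6. Origin: centre of the handle's underside, where the pin begins; z up. At the start the pin is in the wooden block's hole and the handle stands on the block's top, 50 mm above the table; lift it over 45 mm to clear the block.
- stand: fixed wooden block 70 x 70 x 50 mm tall with a vertical hole (13 mm diameter, 46 deep) in the middle of its top; origin at the centre of its underside. It stands left or right of the warming plate; the knob lies on the other side.
- warmer: fixed warming plate: steel box 320 (x) x 280 (y) x 60 mm tall, origin at the centre of its underside, x away from the robot, turned up to 0.2 rad. Its 80 mm strip at the -x edge is the flat control strip with probe opening (at x -120, y -60) and D-shaft (at x -120, y +60). A covered pan, 176 mm across, is centred at x +50 and reaches 145 mm above the table.
- port (a point): mouth of the probe opening, in the control strip's top 60 mm above the table: vertical round hole 11 mm diameter, 48 deep, 1.5 mm chamfer, a thin dark ring of 34 mm diameter around it. Axes as the warming plate's; the D-shaft is 120 mm away along +y. Probe fully in: its handle's underside rests on the strip, and probe's origin is at this point.
- spindle_seat (a point): top centre of the black dial disc (52 mm diameter, 4 thick) at the foot of the D-shaft, 76 mm above the table at rest. x points to the shaft's flat and to a 10 mm wide nose on the disc, reaching 38 mm from the axis. Disc and shaft turn together about z, held by friction (0.12 N m), and start up to 0.8 rad either way from the warming plate's x. Knob fully on: knob's origin is here, x axes agree.
- shaft_top (a point): top centre of the upright steel D-shaft, 18 mm above the dial disc, axes as spindle_seat. The shaft is 14 mm in diameter with one flat, 3.5 mm from the axis, on its +x side; the top 3 mm taper in by 2 mm all round.
- spindle (a joint): how far shaft and disc are pressed straight down, m: 0 at rest, 0.010 at the stop. The spring pushes back with 4.8 N at the start and 10.8 N at the stop and lifts it again if let go; 8 mm down is a good hold.
- knob: loose grey knob, 40 to 85 g, on the table, bore down. Origin: centre of its underside, on the bore's axis; z up; x along the bar to its nose, at the start within 0.9 rad of straight away from the robot. Bar grip 24 mm wide (y, flat sides), 44 long (x), 38 tall; round skirt 48 mm diameter, 5 tall at its foot. A 10 mm wide pointer nose on the +x end reaches 33 mm; a white line on top runs to it.
- knob_bore (a point): mouth of the knob's bore, same point and axes as knob. The bore is 20 mm deep; its key flat is on the nose side (+x), 4.5 mm from the axis, the other three sides 8 mm from the axis: it goes over the D-shaft with 1 mm play, within about 0.15 rad of the right angle only.
- mill: wooden pepper mill, 54 across, 150 tall (mm), origin at the centre of its underside; leave it alone
- salt_can: white round can, 72 across, 100 tall (mm), origin at the centre of its underside; leave it alone
- oil: green bottle, 60 across, 230 tall (mm), origin at the centre of its underside; leave it alone
- jar: amber jar with a lid, 70 across, 90 tall (mm), origin at the centre of its underside; leave it alone
- tumbler: drinking glass, 72 across, 100 tall (mm), origin at the centre of its underside; leave it alone
- shaker: small steel shaker, 38 across, 78 tall (mm), origin at the centre of its underside; leave it alone
- spoon: steel spoon lying on the table (mm), origin at the centre of its underside; leave it alone

How it is judged:
On the way, in this order (a step that is already met when the one before it is completed fails the run):
1. the probe is fully in its opening, upright and let go, before the knob is on the shaft (horizontal distance between probe and port below 0.003 m and z of probe in the frame of port between -0.004 and 0.004 m and angle between probe's own z axis and vertical below 0.1 rad and contact force between the fingers and probe below 0.1 N), for 0.2 s.
2. the knob is fully on the D-shaft, flats matched (horizontal distance between knob and spindle_seat below 0.003 m and z of knob in the frame of spindle_seat between -0.003 and 0.003 m and angle between the x axis of knob and the x axis of spindle_seat, either way round below 0.25 rad and angle between knob's own z axis and vertical below 0.1 rad), for 0.1 s.
At the end, for the whole second after the job is handed in: Through the last second: probe within 4 mm in height and 3 mm sideways of fully in, upright, untouched; knob within 3 mm of fully on the shaft, flats matched within 0.25 rad; fingers on the knob with over 2 N and the shaft kept pressed more than 5 of its 10 mm (all of step 1 and all of step 2 and value of joint spindle above 0.005 m and contact force between the fingers and knob above 2 N); the arm keeps its last pose, push and grip.
It fails at once if a bystander is moved more than 40 mm (distance of any of mill, salt_can, oil, jar, tumbler, shaker, spoon from where it was at the start of the episode above 0.04 m).
It also fails if it takes over 58 s, if anything falls off the work surface, if the arm or the gripper's body presses on something with over 40 N, if the wrist force passes 120 N, or if a joint passes its speed limit or range.

## Working session

There is one attempt and no reset: what is moved stays moved. The work goes in short steps, Python scripts to look and compute and a tool call to move; the robot and the scene stay as the last step left them, time stands still between calls to the robot, and variables do not carry over. Pictures are saved under pics/ and viewed, at most 10 in all, crops included, and the job is handed in when it is done.

Besides the shell and the picture viewer there is one more tool, called after "Emit:" in YAML: its name, and indented under it one key for each argument. step_arm: Moves the arm, as the interface text tells. Its arguments: {"type":"object","properties":{"steps":{"type":"array"},"grip":{"type":"number"},"force":{"type":"number"}},"required":["steps"]}

```bash
mkdir -p pics; cat > h.py <<'E'
import numpy as np, cv2
from cell import env,get_image,camera_params,spot_in,regions_of
from scipy.spatial.transform import Rotation as R
def K(p):
    f=200/np.tan(np.radians(p['vfov'])/2); return np.array([[f,0,p['cx']],[0,f,p['cy']],[0,0,1]])
def world(p,uv,depth=None,z=None):
    uv=np.atleast_2d(np.array(uv,float))
    n=cv2.undistortPoints(uv[:,None],K(p),np.array(p['dist_coeffs'],float))[:,0]
    r=np.c_[n,np.ones(len(n))]; E=np.array(p['extrinsics'])
    if depth is not None: return (r*np.asarray(depth)[:,None])@E[:3,:3].T+E[:3,3]
    d=r@E[:3,:3].T; return E[:3,3]+d*((z-E[2,3])/d[:,2])[:,None]
def pix(p,X):
    E=np.linalg.inv(np.array(p['extrinsics'])); X=np.atleast_2d(np.array(X,float))@E[:3,:3].T+E[:3,3]
    return cv2.projectPoints(X,np.zeros(3),np.zeros(3),K(p),np.array(p['dist_coeffs'],float))[0][:,0]
def cloud(p,dep,m):
    v,u=np.nonzero(m&(dep>0)); return world(p,np.c_[u,v],depth=dep[v,u])
def save(n,im): cv2.imwrite('pics/'+n,im[:,:,::-1])
def rot():
    q=env.observe()['eef_rot']; return R.from_quat([q[1],q[2],q[3],q[0]])
def totool(dw): return rot().inv().apply(dw)
def yaw_of_y():
    y=rot().as_matrix()[:,1]; return np.arctan2(y[1],y[0])
E
python3 - <<'E'
from h import *
o=env.observe(); print(o, env.finger_overhang)
ims=[]
for c in ['scene','side']:
    im,d=get_image(c);p=camera_params(c);E=np.array(p['extrinsics']);print(c,E.round(3).tolist(),p['vfov'])
    save(c+'0.png',im)
    for q in ['probe','stand','warmer','port','spindle_seat','knob','mill','salt_can','oil','jar','tumbler','shaker','spoon']:
        r=spot_in(c,q)
        print(q,[(round(x['score'],2),(E[:3,:3]@np.array(x['position'])+E[:3,3]).round(3).tolist()) for x in r[:2]])
print(rot().as_matrix().round(3))
E
```

```text
{'time': 0.0, 'q': array([-1.52528870e+00,  3.81163556e-01,  1.29825871e+00, -1.64251306e-06,
        1.46360500e+00, -2.15313398e-01]), 'dq': array([ 1.37652753e-03,  5.54836569e-04, -6.10599847e-04, -1.11580555e-04,
        1.13368527e-03,  5.15706651e-07]), 'effort': array([ 3.94230728e-04, -4.48458195e+01, -2.31276548e+01, -2.20934990e-04,
        4.68399347e-03, -5.80576781e-06]), 'position': array([ 0.14180755, -0.53110834,  0.23872989]), 'eef_rot': array([-7.14792142e-04,  9.91508327e-01,  1.30041236e-01,  6.00147274e-05]), 'contact_force': array([-0.31211396,  0.14707078, -0.2107014 ]), 'torque': array([-0.02988   ,  0.02253902, -0.01910922]), 'finger_force': 0.0, 'width': 0.08536800444949126} 0.008
scene [[-0.365, 0.729, -0.578, 1.276], [0.931, 0.277, -0.238, 0.307], [-0.013, -0.625, -0.78, 1.105], [0.0, 0.0, 0.0, 1.0]] 56.68978341975927
probe [(0.21, [0.46, 0.332, 0.035])]
stand [(0.68, [0.49, -0.343, 0.045])]
warmer [(0.93, [0.668, 0.062, 0.056])]
port [(0.84, [0.67, 0.06, 0.059]), (0.44, [0.503, 0.106, 0.076])]
spindle_seat [(0.72, [0.494, -0.344, 0.047]), (0.57, [0.505, 
[... 514 characters left out ...]
 0.0, 0.0, 1.0]] 55.700159551403196
probe [(0.44, [0.44, 0.539, 0.091]), (0.39, [0.479, -0.342, 0.076])]
stand [(0.55, [0.472, -0.32, 0.037])]
warmer [(0.93, [0.589, 0.11, 0.06])]
port [(0.91, [0.595, 0.111, 0.061])]
spindle_seat []
knob [(0.57, [0.446, 0.341, 0.023]), (0.52, [0.592, 0.108, 0.061])]
mill [(0.64, [0.442, 0.537, 0.091])]
salt_can [(0.85, [0.56, 0.547, 0.089])]
oil [(0.7, [0.689, 0.384, 0.071]), (0.57, [0.681, -0.401, 0.109])]
jar [(0.68, [0.456, -0.503, 0.056])]
tumbler [(0.69, [0.688, 0.383, 0.071]), (0.41, [0.589, 0.109, 0.061])]
shaker [(0.57, [0.339, 0.26, 0.048])]
spoon [(0.5, [0.67, -0.303, 0.007])]
[[ 0.966  0.258  0.   ]
 [ 0.258 -0.966  0.   ]
 [ 0.    -0.    -1.   ]]
```

View pics/scene0.png

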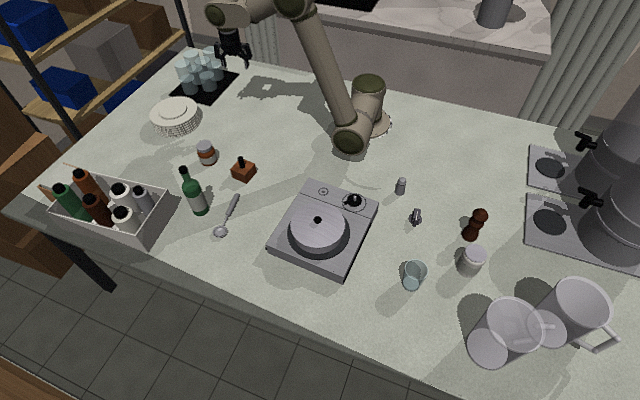

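View pics/side0.png

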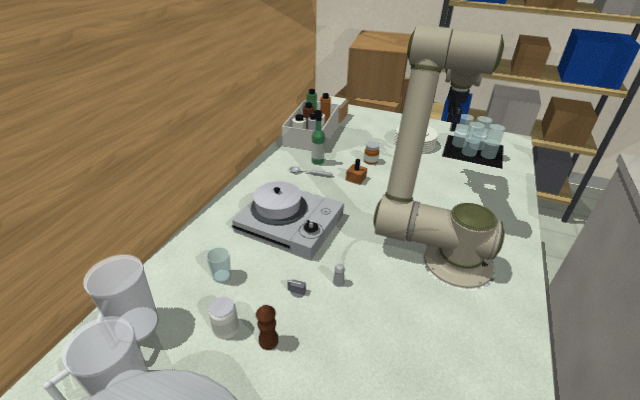

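The scene view shows the probe and stand at (243,170), the port ring at (323,190), the D-shaft and dial at (353,199), and the knob at (416,216). The side view agrees: stand at (356,172), dial at (311,227), knob at (297,287). Next I'll check the wrist camera geometry and move above the stand.

```bash
python3 - <<'E'
from h import *
p=camera_params('wrist');E=np.array(p['extrinsics']);o=env.observe()
print(p['vfov'],p['cx'],p['cy'],p['dist_coeffs']); T=rot().as_matrix().T
print((T@(E[:3,3]-o['position'])).round(4)); print((T@E[:3,:3]).round(3))
print('to stand', totool(np.array([0.45,-0.34,0.24])-o['position']).round(4))
E
```

```text
61.21133874424141 325.6919221467393 200.26482946641494 [-0.06527127  0.          0.          0.          0.        ]
[ 0.0724  0.0003 -0.1355]
[[ 0.    -0.958 -0.285]
 [ 1.     0.    -0.   ]
 [ 0.    -0.285  0.958]]
to stand [ 0.3471 -0.1054 -0.0007]
```

Emit:
step_arm:
  steps:
    - [0.02,-0.006,0,0,0,0]
    - [0.05,-0.015,0,0,0,0]
    - [0.09,-0.027,0,0,0,0]
    - [0.13,-0.039,0,0,0,0]
    - [0.17,-0.051,0,0,0,0]
    - [0.21,-0.063,0,0,0,0]
    - [0.25,-0.075,0,0,0,0]
    - [0.29,-0.087,0,0,0,0]
    - [0.325,-0.098,0,0,0,0]
    - [0.345,-0.104,0,0,0,0]
    - [0.347,-0.105,0,0,0,0]
    - [0.347,-0.105,0,0,0,0]

```text
time: 2.4
position: [0.4507, -0.3397, 0.2392]
eef_rot: [-0.0, 0.991, 0.131, -0.0]
contact_force: [-1.3, -1.3, -0.6]
width: 0.0854
finger_force: 0.0
```

```bash
python3 - <<'E'
from h import *
o=env.observe();print(o['position'],o['time'],yaw_of_y());p=camera_params('wrist');im,d=get_image('wrist');E=np.array(p['extrinsics'])
save('w1.png',im)
for q in ['probe','stand']:
    for r in regions_of('wrist',q)[:2]:
        C=cloud(p,d,r['pixels']); print(q,r['score'],len(C),C.min(0).round(4),C.max(0).round(4))
        if q=='probe':
            H=C[C[:,2]>0.095]; print('top',H[:,:2].mean(0),len(H), (H[:,:2].min(0)+H[:,:2].max(0))/2)
            c,rad=cv2.minEnclosingCircle(H[:,:2].astype(np.float32));print(c,rad)
        else:
            H=C[abs(C[:,2]-.05)<.003]; print(cv2.minAreaRect(H[:,:2].astype(np.float32)*1000))
E
```

```text
[ 0.45065458 -0.33974958  0.2391538 ] 2.4 -1.3077520101764224
probe 0.88 671 [ 0.4673 -0.3636  0.0509] [ 0.4886 -0.3421  0.1029]
top [ 0.47836953 -0.35255379] 525 [ 0.47794925 -0.35290032]
(0.47787609696388245, -0.35285937786102295) 0.010862953960895538
stand 0.74 4673 [ 0.4266 -0.3946 -0.0009] [ 0.5166 -0.3147  0.0988]
((477.5657043457031, -353.1737976074219), (70.44073486328125, 70.48707580566406), 83.28160095214844)
```

View pics/w1.png

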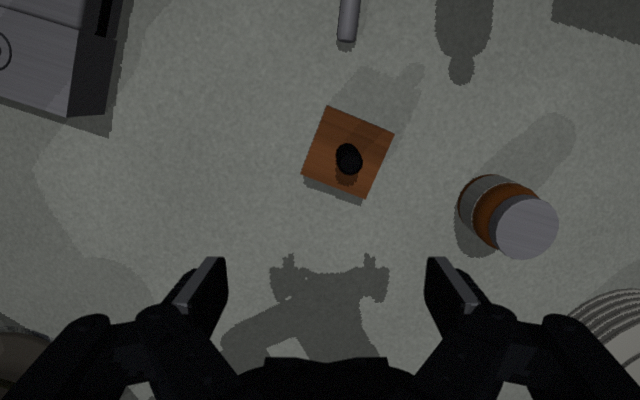

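The wrist view shows the black handle at (349,158) in the middle of the stand, so I'll grasp it.

Emit:
step_arm:
  steps:
    - [0.008,0.007,0.02,0,0,0]
    - [0.016,0.014,0.05,0,0,0]
    - [0.023,0.02,0.085,0,0,0]
    - [0.023,0.02,0.12,0,0,0]
    - [0.023,0.02,0.15,0,0,0]
    - [0.023,0.02,0.165,0,0,0]
    - [0.023,0.02,0.17,0,0,0]
    - [0.023,0.02,0.17,0,0,0]

```text
time: 3.22
position: [0.4764, -0.3544, 0.0686]
eef_rot: [-0.001, 0.992, 0.129, -0.001]
contact_force: [0.0, 0.2, -0.0]
width: 0.0855
finger_force: 0.0
```

Emit:
step_arm:
  steps:
    - [0,0,0,0,0,0]
    - [0,0,0,0,0,0]
    - [0,0,0,0,0,0]
    - [0,0,0,0,0,0]
    - [0,0,0,0,0,0]
    - [0,0,0,0,0,0]
    - [0,0,0,0,0,0]
    - [0,0,0,0,0,0]
  grip: 1
  force: 40

```text
time: 3.88
position: [0.4776, -0.354, 0.07]
eef_rot: [0.0, 0.992, 0.13, 0.0]
contact_force: [-1.3, 0.3, 5.5]
width: 0.0206
finger_force: 39.1
```

Emit:
step_arm:
  steps:
    - [0,0,-0.01,0,0,0]
    - [0,0,-0.03,0,0,0]
    - [0,0,-0.06,0,0,0]
    - [0,0,-0.09,0,0,0]
    - [0,0,-0.12,0,0,0]
    - [0,0,-0.13,0,0,0]
    - [0,0,-0.13,0,0,0]

```text
time: 4.47
position: [0.478, -0.3544, 0.2021]
eef_rot: [0.002, 0.991, 0.13, 0.002]
contact_force: [0.2, -0.2, -1.2]
width: 0.0211
finger_force: 39.2
```

```bash
python3 - <<'E'
from h import *
p=camera_params('scene'); print(world(p,[[323,190]],z=.06),world(p,[[353,199]],z=.08))
im,d=get_image('scene'); m=regions_of('scene','warmer')[0]['pixels']; C=cloud(p,d,m); C=C[abs(C[:,2]-.06)<.004]
print(cv2.minAreaRect(C[:,:2].astype(np.float32)*1000))
o=env.observe(); print(totool(np.array([.45,.0,.2])-o['position']))
E
```

```text
[[ 0.48486393 -0.01357367  0.06      ]] [[0.50064399 0.10539825 0.08      ]]
((614.1178588867188, 40.08025360107422), (280.5116882324219, 324.2487487792969), 86.3613052368164)
[ 0.06500923 -0.34847321 -0.00134582]
```

Emit:
step_arm:
  steps:
    - [0.003,-0.02,0,0,0,0]
    - [0.008,-0.05,0,0,0,0]
    - [0.014,-0.09,0,0,0,0]
    - [0.02,-0.13,0,0,0,0]
    - [0.026,-0.17,0,0,0,0]
    - [0.032,-0.21,0,0,0,0]
    - [0.038,-0.25,0,0,0,0]
    - [0.044,-0.29,0,0,0,0]
    - [0.049,-0.32,0,0,0,0]
    - [0.052,-0.338,0,0,0,0]
    - [0.052,-0.342,0,0,0,0]
    - [0.052,-0.342,0,0,0,0]
    - [0.052,-0.342,0,0,0,0]

```text
time: 5.65
position: [0.4393, -0.0105, 0.1984]
eef_rot: [-0.0, 0.992, 0.13, -0.001]
contact_force: [0.3, -0.2, -0.1]
width: 0.0207
finger_force: 39.3
```

```bash
python3 - <<'E'
from h import *
o=env.observe();print(o['position'],o['time'],o['dq'].round(4));p=camera_params('wrist');im,d=get_image('wrist')
save('w2.png',im); np.savez('w2.npz',im=im,d=d,E=p['extrinsics'])
for q in ['port','probe','spindle_seat','knob']:
    for r in regions_of('wrist',q)[:2]:
        m=r['pixels'];v,u=np.nonzero(m);C=cloud(p,d,m); print(q,round(r['score'],2),m.sum(),u.mean(),v.mean(),np.median(C,0).round(4),C.min(0).round(4),C.max(0).round(4))
print(pix(p,[.49,-.012,.06]))
E
```

```text
[ 0.43928584 -0.01050553  0.19841076] 5.65 [-0.0206 -0.0013 -0.0118  0.0002  0.0024  0.0021]
port 0.59 57626 299.6052823378336 78.05693610523028 [0.5186 0.024  0.061 ] [ 0.4327 -0.1202 -0.001 ] [0.6307 0.2332 0.0971]
probe 0.98 4531 325.24210990951224 279.5733833590819 [ 0.4466 -0.009   0.2252] [ 0.2644 -0.0806  0.0003] [4.514e-01 4.000e-04 2.310e-01]
probe 0.42 2869 45.83234576507494 209.86023004531197 [0.3516 0.2343 0.0489] [ 0.2838  0.2249 -0.0011] [0.3642 0.3299 0.0798]
spindle_seat 0.97 4458 190.7431583669807 76.04777927321669 [0.5012 0.1065 0.077 ] [0.4708 0.0778 0.0596] [0.5274 0.1437 0.0971]
knob 0.81 926 8.67818574514039 81.89740820734342 [0.4513 0.315  0.0065] [0.4278 0.3035 0.0005] [0.4813 0.3284 0.0183]
[[343.73712868 130.68126765]]
```

View pics/w2.png

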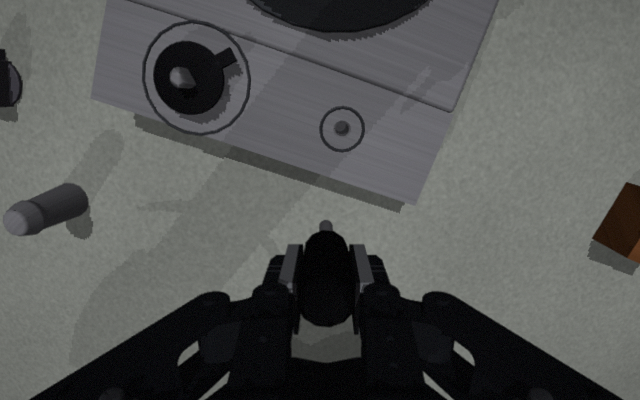

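The wrist view shows the port ring at about (342,129), the dial at (190,77) with its nose toward (232,58), and the held probe pointing down with its pin tip at (326,225). Now I'll fit these.

```bash
cat > fit.py <<'E'
from h import *
def ring(p,im,guess,z,rmin,rmax):
    # dark ring: rectify the plane z around the guess to a 0.25 mm grid, find darkest-circle centre
    n=241; g=(np.arange(n)-120)*.00025; X,Y=np.meshgrid(g+guess[0],g+guess[1],indexing='ij')
    uv=pix(p,np.c_[X.ravel(),Y.ravel(),np.full(X.size,z)]).reshape(n,n,2).astype(np.float32)
    G=cv2.remap(im.mean(2).astype(np.float32),uv[...,0].copy(),uv[...,1].copy(),cv2.INTER_LINEAR)
    dx,dy=np.meshgrid(g,g,indexing='ij'); rr=np.hypot(dx,dy)
    k=((rr>rmin)&(rr<rmax)).astype(np.float32); ko=((rr>rmax+.0015)&(rr<rmax+.004)).astype(np.float32)
    k=k/k.sum()-ko/ko.sum(); s=cv2.filter2D(G,-1,k)[60:181,60:181]
    i,j=np.unravel_index(s.argmin(),s.shape); return X[i+60,0],Y[0,j+60],s.min(),G
E
python3 - <<'E'
from fit import *
D=np.load('w2.npz');im,d=D['im'],D['d'];p=camera_params('wrist');p['extrinsics']=D['E']
w=world(p,[[342,129]],z=.06)[0];print(w)
for a,b in [(.0155,.017),(.016,.0175)]:
    r=ring(p,im,w,.06,a,b);print(r[:3])
save('ring.png',cv2.resize(np.repeat(r[3].clip(0,255).astype(np.uint8)[:,:,None],3,2),(480,480)))
T=D['E']; o=env.observe();print(o['position'])
m=regions_of('wrist','probe') 
C=cloud(p,d,m[0]['pixels']); H=C[C[:,2]>.2]
Hh=H[H[:,2]>H[:,2].max()-.006]; print('handle top',H[:,2].max(),cv2.minEnclosingCircle(Hh[:,:2].astype(np.float32)),len(Hh))
b=np.array([.4393,-.0105]); 
for z in [.143]: print('tip vertical pred',pix(p,[*b,z]))
# pin tip region
ys,xs=np.nonzero(m[0]['pixels'][215:235]); print('probe rows', [(215+y,xs[ys==y].mean().round(1),(ys==y).sum()) for y in np.unique(ys)])
E
```

```text
[ 0.49091609 -0.01030215  0.06      ]
(np.float64(0.49091608525965114), np.float64(-0.010052151930141065), np.float32(-48.081974))
(np.float64(0.49066608525965116), np.float64(-0.010052151930141065), np.float32(-56.686687))
[ 0.43954207 -0.01083654  0.19908729]
handle top 0.2310152080976402 ((0.44020164012908936, -0.010395399294793606), 0.011309390887618065) 2268
tip vertical pred [[325.32121615 224.84337531]]
probe rows [(np.int64(220), np.float64(326.0), np.int64(1)), (np.int64(221), np.float64(326.0), np.int64(7)), (np.int64(222), np.float64(325.5), np.int64(10)), (np.int64(223), np.float64(326.0), np.int64(11)), (np.int64(224), np.float64(325.5), np.int64(12)), (np.int64(225), np.float64(326.0), np.int64(13)), (np.int64(226), np.float64(326.0), np.int64(13)), (np.int64(227), np.float64(326.0), np.int64(13)), (np.int64(228), np.float64(326.0), np.int64(13)), (np.int64(229), np.float64(326.5), np.int64(14)), (np.int64(230), np.float64(326.0), np.int64(15)), (np.int64(231), np.float64(326.5), np.int64(16)), (np.int64(232), np.float64(326.5), np.int64(18)), (np.int64(233), np.float64(326.0), np.int64(21)), (np.int64(234), np.float64(325.0), np.int64(25))]
```

Emit:
step_arm:
  steps:
    - [0.012,0.003,0,0,0,0]
    - [0.03,0.008,0.01,0,0,0]
    - [0.045,0.0116,0.03,0,0,0]
    - [0.049,0.0126,0.05,0,0,0]
    - [0.049,0.0126,0.065,0,0,0]
    - [0.049,0.0126,0.072,0,0,0]
    - [0.049,0.0126,0.072,0,0,0]
    - [0.049,0.0126,0.072,0,0,0]

```text
time: 6.62
position: [0.4902, -0.0098, 0.1277]
eef_rot: [0.0, 0.992, 0.13, 0.0]
contact_force: [0.3, 0.3, -0.7]
width: 0.0212
finger_force: 39.2
```

```bash
python3 - <<'E'
from fit import *
o=env.observe();print(o['position'],o['time']);p=camera_params('wrist');im,d=get_image('wrist')
save('w3.png',im[100:400,170:490]); 
print('port now',pix(p,[.4908,-.0101,.06]),'tip pred',pix(p,[*o['position'][:2],.070]))
E
```

```text
[ 0.49017741 -0.00978595  0.12773988] 6.6167
port now [[326.01838117 217.35380631]] tip pred [[325.26637285 223.63531049]]
```

View pics/w3.png

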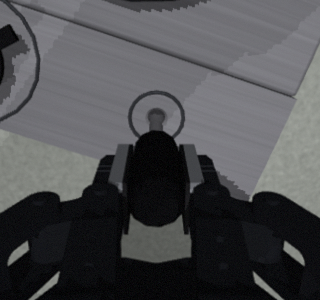

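The crop shows the ring centred at (156,117), with the dark hole and the pin tip just above and inside it, so the probe is aligned. I'll lower it carefully.

Emit:
step_arm:
  steps:
    - [0,0,0.008,0,0,0]
    - [0,0,0.014,0,0,0]
    - [0,0,0.018,0,0,0]
    - [0,0,0.02,0,0,0]
    - [0,0,0.02,0,0,0]

```text
time: 7.08
position: [0.4898, -0.0095, 0.1069]
eef_rot: [-0.0, 0.992, 0.13, -0.0]
contact_force: [-0.5, 0.0, -0.2]
width: 0.0205
finger_force: 39.3
```

Emit:
step_arm:
  steps:
    - [0,0,0.008,0,0,0]
    - [0,0,0.016,0,0,0]
    - [0,0,0.021,0,0,0]
    - [0,0,0.025,0,0,0]
    - [0,0,0.0265,0,0,0]
    - [0,0,0.0265,0,0,0]

```text
time: 7.58
position: [0.4899, -0.0095, 0.0805]
eef_rot: [-0.0, 0.992, 0.13, -0.0]
contact_force: [0.2, -0.6, -0.7]
width: 0.0209
finger_force: 39.3
```

Emit:
step_arm:
  steps:
    - [0,0,0.0008,0,0,0]
    - [0,0,0.0016,0,0,0]
    - [0,0,0.0016,0,0,0]

```text
time: 7.83
position: [0.4903, -0.0096, 0.08]
eef_rot: [0.0, 0.992, 0.13, 0.001]
contact_force: [-3.2, 0.8, 6.3]
width: 0.0211
finger_force: 40.0
```

Emit:
step_arm:
  steps:
    - [0,0,0,0,0,0]
    - [0,0,0,0,0,0]
    - [0,0,0,0,0,0]
    - [0,0,0,0,0,0]
    - [0,0,0,0,0,0]
    - [0,0,0,0,0,0]
  grip: -0.2

```text
time: 8.33
position: [0.49, -0.0096, 0.0792]
eef_rot: [0.0, 0.992, 0.13, -0.0]
contact_force: [0.0, -0.3, 0.1]
width: 0.0511
finger_force: 0.0
```

Emit:
step_arm:
  steps:
    - [0,0,-0.01,0,0,0]
    - [0,0,-0.03,0,0,0]
    - [-0.008,-0.01,-0.07,0,0,0]
    - [-0.025,-0.04,-0.11,0,0,0]
    - [-0.035,-0.07,-0.14,0,0,0]
    - [-0.04,-0.09,-0.15,0,0,0]
    - [-0.04,-0.1,-0.15,0,0,0]
    - [-0.04,-0.1,-0.15,0,0,0]

```text
time: 9.0
position: [0.425, 0.0783, 0.2299]
eef_rot: [0.0, 0.991, 0.131, 0.001]
contact_force: [-0.1, -0.8, -0.9]
width: 0.0513
finger_force: 0.0
```

```bash
python3 - <<'E'
from fit import *
o=env.observe();print(o['position'],o['time'],yaw_of_y());p=camera_params('wrist');im,d=get_image('wrist')
save('w4.png',im); np.savez('w4.npz',im=im,d=d,E=p['extrinsics'])
for q in ['probe','spindle_seat','knob']:
    for r in regions_of('wrist',q)[:2]:
        m=r['pixels'];C=cloud(p,d,m); print(q,round(r['score'],2),m.sum(),np.median(C,0).round(4),C.min(0).round(4),C.max(0).round(4))
        if q=='probe':
            H=C[C[:,2]>C[:,2].max()-.006]; print(cv2.minEnclosingCircle(H[:,:2].astype(np.float32)))
        if q=='spindle_seat':
            H=C[abs(C[:,2]-.076)<.003]; n=H[:,:2]; Tp=C[C[:,2]>.0915]
            print('shafttop',len(Tp),Tp[:,2].max() if len(Tp) else 0,Tp.mean(0), cv2.minEnclosingCircle(Tp[:,:2].astype(np.float32)) if len(Tp) else 0)
E
```

```text
[0.42501936 0.07825849 0.22992692] 9.0 -1.307363508711841
probe 0.93 1097 [ 0.4908 -0.0037  0.1071] [ 0.4772 -0.04    0.0588] [0.5025 0.002  0.1128]
((0.49081721901893616, -0.009145861491560936), 0.010819614864885807)
probe 0.47 2682 [0.4534 0.3192 0.0332] [ 4.172e-01  3.035e-01 -2.000e-04] [0.4818 0.3645 0.0418]
((0.45329755544662476, 0.32941678166389465), 0.027691032737493515)
spindle_seat 0.56 3463 [0.5006 0.1085 0.0769] [0.4733 0.0792 0.0593] [0.5265 0.1352 0.0966]
shafttop 198 0.09656081033675012 [0.4980446  0.11073156 0.09395607] ((0.4977153241634369, 0.11016477644443512), 0.006829516030848026)
knob 0.9 2763 [0.453  0.3193 0.0325] [ 0.418   0.3035 -0.0013] [0.4821 0.3679 0.0418]
```

View pics/w4.png

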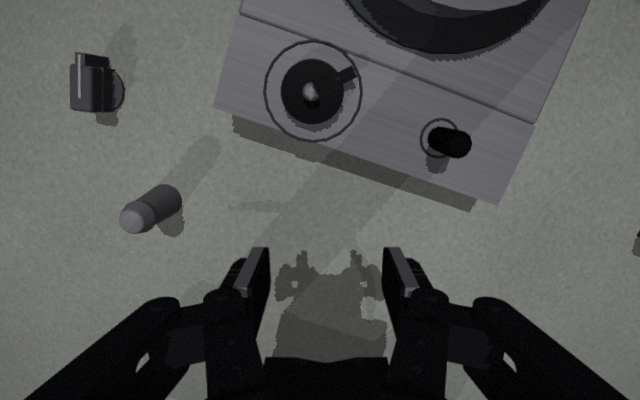

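The probe handle is at (450,140) over the ring, top at about 0.11, so it's fully in. The dial is at (311,92) with its nose toward (347,75), and the knob is at (92,83). Next I'll measure the dial angle and move over the knob.

```bash
python3 - <<'E'
from fit import *
D=np.load('w4.npz');im,d=D['im'],D['d'];p=camera_params('wrist');p['extrinsics']=D['E']
def dial(c,z):
    n=401; g=(np.arange(n)-200)*.00025; X,Y=np.meshgrid(g+c[0],g+c[1],indexing='ij')
    uv=pix(p,np.c_[X.ravel(),Y.ravel(),np.full(X.size,z)]).reshape(n,n,2).astype(np.float32)
    return X,Y,cv2.remap(im.mean(2).astype(np.float32),uv[...,0].copy(),uv[...,1].copy(),cv2.INTER_LINEAR)
X,Y,G=dial((.498,.110),.076)
m=(G<32).astype(np.uint8); m=cv2.morphologyEx(m,cv2.MORPH_CLOSE,np.ones((41,41)))
op=cv2.morphologyEx(m,cv2.MORPH_OPEN,cv2.getStructuringElement(cv2.MORPH_ELLIPSE,(121,121)))
v=op>0;c=np.array([X[v].mean(),Y[v].mean()]);print('disc',c,'r',np.sqrt(v.sum()/np.pi)*.25, [np.percentile(G,q) for q in (5,20,50,80)])
rr=np.hypot(X-c[0],Y-c[1]); s=(G<32)&(rr>.029)&(rr<.037); print(s.sum(), 'nose ang',np.arctan2((Y[s]-c[1]).mean(),(X[s]-c[0]).mean()))
print('yaw warmer from axis', np.arctan2(-(c[0]-.4908),c[1]+.0101))
save('dial.png',np.repeat(G[::-1].clip(0,255).astype(np.uint8)[:,:,None],3,2))
o=env.observe();print(o['position'],totool(np.array([.385,.32,.23])-o['position']))
E
```

```text
disc [0.49893226 0.10918681] r 25.55255670250045 [np.float32(17.583334), np.float32(34.36068), np.float32(95.39974), np.float32(107.0957)]
1134 nose ang -0.8550582161061367
yaw warmer from axis -0.06806868062634776
[0.42590505 0.07598559 0.22807525] [ 0.02319195 -0.24633044 -0.00184678]
```

View pics/dial.png

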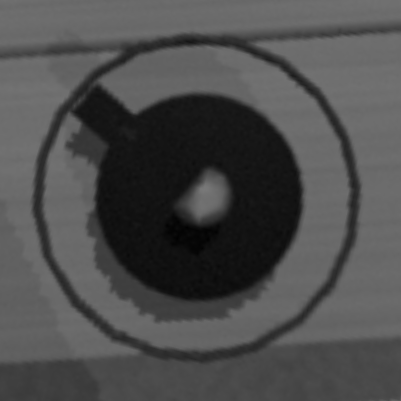

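Emit:
step_arm:
  steps:
    - [0.003,-0.02,0,0,0,0]
    - [0.006,-0.05,0,0,0,0]
    - [0.01,-0.09,0,0,0,0]
    - [0.014,-0.13,0,0,0,0]
    - [0.018,-0.17,0,0,0,0]
    - [0.02,-0.205,0,0,0,0]
    - [0.022,-0.23,0,0,0,0]
    - [0.023,-0.244,0,0,0,0]
    - [0.023,-0.244,0,0,0,0]
    - [0.023,-0.244,0,0,0,0]
  grip: -1

```text
time: 10.03
position: [0.3853, 0.3181, 0.2281]
eef_rot: [0.0, 0.991, 0.13, -0.001]
contact_force: [0.9, -0.3, -0.2]
width: 0.0856
finger_force: 0.0
```

The rectified dial, with +x up and +y to the right, shows the disc centred at (199,197) and the nose end at (84,99). That puts the dial yaw at about −0.86 rad.

```bash
python3 - <<'E'
from fit import *
o=env.observe();print(o['position'],o['time'],o['q'].round(3));p=camera_params('wrist');im,d=get_image('wrist')
r=regions_of('wrist','knob')[0];m=r['pixels'];C=cloud(p,d,m); np.savez('w5.npz',im=im,d=d,E=p['extrinsics'],m=m)
H=C[abs(C[:,2]-.038)<.004][:,:2]; print(r['score'],len(C),len(H),C[:,2].max()); rc=cv2.minAreaRect(H.astype(np.float32)*1000);print(rc)
hull=cv2.convexHull(C[(C[:,2]<.012)&(C[:,2]>.001)][:,:2].astype(np.float32)*1000)[:,0]; print(C[:,:2].min(0),C[:,:2].max(0))
n=401;g=(np.arange(n)-200)*.00025;c=H.mean(0);X,Y=np.meshgrid(g+c[0],g+c[1],indexing='ij')
uv=pix(p,np.c_[X.ravel(),Y.ravel(),np.full(X.size,.038)]).reshape(n,n,2).astype(np.float32)
G=cv2.remap(im,uv[...,0].copy(),uv[...,1].copy(),cv2.INTER_LINEAR); print('img centre',c)
save('knob.png',G[::-1]); 
E
```

```text
[0.38533963 0.31813615 0.22809813] 10.0333 [ 0.453  0.303  1.451 -0.     1.39   1.763]
0.73 1920 1347 0.04176390563812116
((453.8787536621094, 329.0984802246094), (55.01161193847656, 24.121273040771484), 5.722867965698242)
[0.42397384 0.30497423] [0.48134162 0.35214321]
img centre [0.45142028 0.32891797]
```

View pics/knob.png

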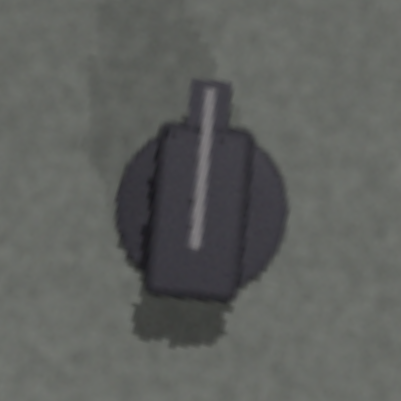

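The top view shows the knob's bar with the white line from (195,246) to the nose at (209,90). The knob yaw is about +0.095 rad and its origin about (0.4484, 0.3288). Now I'll grasp it.

Emit:
step_arm:
  steps:
    - [0.015,0.001,0.02,0,0,3]
    - [0.035,0.003,0.05,0,0,6]
    - [0.055,0.005,0.08,0,0,9]
    - [0.0637,0.006,0.11,0,0,9.6]
    - [0.0637,0.006,0.14,0,0,9.6]
    - [0.0637,0.006,0.17,0,0,9.6]
    - [0.0637,0.006,0.195,0,0,9.6]
    - [0.0637,0.006,0.207,0,0,9.6]
    - [0.0637,0.006,0.21,0,0,9.6]
    - [0.0637,0.006,0.21,0,0,9.6]

```text
time: 10.97
position: [0.4483, 0.328, 0.0187]
eef_rot: [0.0, 0.999, 0.046, -0.001]
contact_force: [-0.3, 0.1, 0.2]
width: 0.0857
finger_force: 0.0
```

Emit:
step_arm:
  steps:
    - [0,0,0,0,0,0]
    - [0,0,0,0,0,0]
    - [0,0,0,0,0,0]
    - [0,0,0,0,0,0]
    - [0,0,0,0,0,0]
    - [0,0,0,0,0,0]
    - [0,0,0,0,0,0]
    - [0,0,0,0,0,0]
  grip: 1
  force: 80

```text
time: 11.63
position: [0.4483, 0.3293, 0.02]
eef_rot: [-0.0, 0.999, 0.047, 0.001]
contact_force: [0.2, 0.1, 6.1]
width: 0.0228
finger_force: 79.1
```

Emit:
step_arm:
  steps:
    - [0,0,-0.01,0,0,0]
    - [0,0,-0.035,0,0,0]
    - [0,0,-0.07,0,0,0]
    - [0.001,0.01,-0.105,0,0,5]
    - [0.004,0.03,-0.135,0,0,11]
    - [0.008,0.06,-0.14,0,0,18]
    - [0.012,0.09,-0.14,0,0,25]
    - [0.016,0.12,-0.14,0,0,32]
    - [0.02,0.15,-0.14,0,0,39]
    - [0.024,0.18,-0.14,0,0,46]
    - [0.028,0.205,-0.14,0,0,52]
    - [0.0296,0.22,-0.14,0,0,54.7]
    - [0.0296,0.2231,-0.135,0,0,54.7]
    - [0.0296,0.2231,-0.13,0,0,54.7]
    - [0.0296,0.2231,-0.13,0,0,54.7]

```text
time: 12.88
position: [0.4974, 0.1103, 0.1483]
eef_rot: [0.0, 0.909, -0.417, -0.001]
contact_force: [-0.8, -0.5, -0.9]
width: 0.0225
finger_force: 78.4
```

```bash
python3 - <<'E'
from fit import *
o=env.observe();print(o['position'],o['time'],yaw_of_y()+np.pi/2,o['q'].round(3));p=camera_params('wrist');im,d=get_image('wrist')
np.savez('w6.npz',im=im,d=d,E=p['extrinsics']); save('w6.png',im)
r=regions_of('wrist','knob')
for r in r[:1]:
    C=cloud(p,d,r['pixels']);z=C[:,2].max();H=C[(C[:,2]>.14)][:,:2];print(r['score'],len(C),np.percentile(C[:,2],[5,50,95,99]),cv2.minAreaRect(H.astype(np.float32)*1000))
E
```

```text
[0.49735049 0.11029003 0.14825599] 12.8833 -0.8598820523245427 [-0.015  0.401  1.554  0.     1.189  2.416]
0.76 8746 [0.13354798 0.16678279 0.16812024 0.16860569] ((501.9326171875, 105.12554931640625), (35.87019348144531, 54.99909591674805), 39.305843353271484)
```

View pics/w6.png

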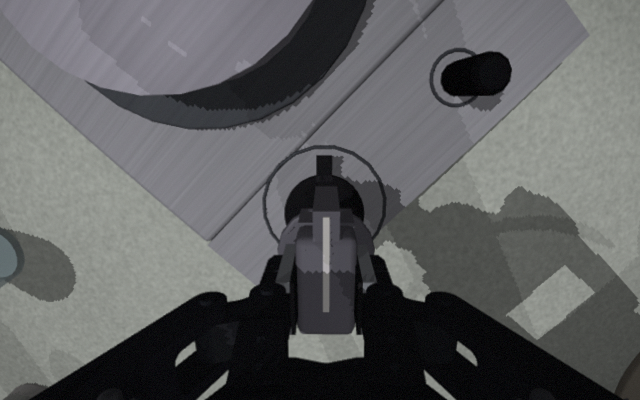

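The wrist view shows the dial nose at (325,163), in line with the knob's pointer and white line (column 326). The probe is still seated at (475,75). I'll cross-check the dial centre along the tool's x.

```bash
python3 - <<'E'
from fit import *
D=np.load('w6.npz');im=D['im'].mean(2);p=camera_params('wrist');p['extrinsics']=D['E']
u=im[140:175,305:345]; col=im[140:170,324]; print(col.round().astype(int)); print(im[162,305:345].round().astype(int))
pos=np.array([.49735,.11029]);a=-.86;ex=np.array([np.cos(a),np.sin(a)]);ey=np.array([-np.sin(a),np.cos(a)])
for r in (154,155,156):
    w=world(p,[[324.5,r]],z=.076)[0,:2]-pos; print(r,w@ex-.038,w@ey)
# ring around dial: fit printed ring centre on z=.06, r~.040
pts=[]
w0=np.array([.4988,.1095])
for t in np.radians(np.arange(0,360,3)):
    rr=np.arange(.036,.044,.0002); P=np.c_[w0[0]+rr*np.cos(t),w0[1]+rr*np.sin(t),np.full(len(rr),.06)]
    uv=pix(p,P).astype(np.float32); v=cv2.remap(im.astype(np.float32),uv[:,:1].copy(),uv[:,1:].copy(),cv2.INTER_LINEAR)[:,0]
    if uv[:,1].max()<235 and v.min()<60 and v[0]>75 and v[-1]>75: pts.append(P[v.argmin(),:2])
pts=np.array(pts);A=np.c_[2*pts,np.ones(len(pts))];s=np.linalg.lstsq(A,(pts**2).sum(1),rcond=None)[0]
c=s[:2];print(len(pts),'ring c',c,np.sqrt(s[2]+c@c),'rel tool',(c-pos)@ex,(c-pos)@ey)
E
```

```text
[118 122 122 123 121  78  52  52  57 100 117 118 117 120 111  61  22  22
  21  22  21  21  18  25  15  22  23  17  13  19]
[120 119 117 117 118 122 121 119 116 120 116  66  25  19  23  23  20  16
  23  18  21  18  20  17  19  13  21  51  67  70  68  71  70  69  70  69
  68  82 107 118]
154 0.002505140207327429 0.0004186466507451088
155 0.0018850332130149958 0.0004189659556198405
156 0.0012639642033793128 0.0004192866071724456
53 ring c [0.49829288 0.10977361] 0.04184458062362488 rel tool 0.0010065099215466975 0.0003776449787690258
```

Emit:
step_arm:
  steps:
    - [0.0004,-0.0004,0.01,0,0,0]
    - [0.0004,-0.0004,0.022,0,0,0]
    - [0.0004,-0.0004,0.03,0,0,0]
    - [0.0004,-0.0004,0.034,0,0,0]
    - [0.0004,-0.0004,0.037,0,0,0]
    - [0.0004,-0.0004,0.04,0,0,0]
    - [0.0004,-0.0004,0.04,0,0,0]

```text
time: 13.57
position: [0.4987, 0.1098, 0.109]
eef_rot: [0.0, 0.909, -0.417, -0.0]
contact_force: [0.2, -0.6, -0.6]
width: 0.0225
finger_force: 78.4
```

Emit:
step_arm:
  steps:
    - [0,0,0.003,0,0,0]
    - [0,0,0.006,0,0,0]
    - [0,0,0.009,0,0,0]
    - [0,0,0.011,0,0,0]
    - [0,0,0.012,0,0,0]
    - [0,0,0.012,0,0,0]

```text
time: 14.07
position: [0.4987, 0.1096, 0.097]
eef_rot: [0.0, 0.909, -0.418, -0.0]
contact_force: [0.1, 0.3, 0.3]
width: 0.0228
finger_force: 78.4
```

Emit:
step_arm:
  steps:
    - [0,0,0.001,0,0,0]
    - [0,0,0.002,0,0,0]
    - [0,0,0.003,0,0,0]
    - [0,0,0.003,0,0,0]
    - [0,0,0.003,0,0,0]
    - [0,0,0.003,0,0,0]

```text
time: 14.57
position: [0.4989, 0.1096, 0.0945]
eef_rot: [-0.0, 0.909, -0.418, 0.0]
contact_force: [-0.6, 0.6, 4.6]
width: 0.0227
finger_force: 78.9
```

Emit:
step_arm:
  steps:
    - [0,0,0.001,0,0,0]
    - [0,0,0.002,0,0,0]
    - [0,0,0.003,0,0,0]
    - [0,0,0.004,0,0,0]
    - [0,0,0.005,0,0,0]
    - [0,0,0.0055,0,0,0]
    - [0,0,0.0055,0,0,0]
    - [0,0,0.0055,0,0,0]
    - [0,0,0.0055,0,0,0]

```text
time: 15.32
position: [0.499, 0.1096, 0.0891]
eef_rot: [-0.0, 0.909, -0.418, 0.0]
contact_force: [-2.7, -0.5, 8.3]
width: 0.023
finger_force: 79.3
```

Emit:
step_arm:
  steps:
    - [0,0,0.001,0,0,0]
    - [0,0,0.002,0,0,0]
    - [0,0,0.0024,0,0,0]
    - [0,0,0.0024,0,0,0]
    - [0,0,0.0024,0,0,0]
    - [0,0,0.0024,0,0,0]

```text
time: 15.82
position: [0.499, 0.1096, 0.0868]
eef_rot: [-0.0, 0.909, -0.418, 0.0]
contact_force: [-1.8, 0.5, 8.7]
width: 0.0225
finger_force: 79.5
```

```bash
python3 - <<'E'
from fit import *
o=env.observe();print(o['position'],o['contact_force']);p=camera_params('wrist');im,d=get_image('wrist');save('w7.png',im)
for q in ('knob','probe'):
    r=regions_of('wrist',q)[0]; C=cloud(p,d,r['pixels']); print(q,r['score'],np.percentile(C[:,2],[50,90,97,99]).round(4))
    if q=='probe':
        H=C[C[:,2]>.105]; print(cv2.minEnclosingCircle(H[:,:2].astype(np.float32)))
print(env.observe()['contact_force'],env.observe()['position'])
E
```

```text
[0.49896507 0.10964591 0.08679166] [-1.77122335  0.46825352  8.74742488]Traceback (most recent call last):
  File "<stdin>", line 4, in <module>
IndexError: list index out of range
```

View pics/w7.png

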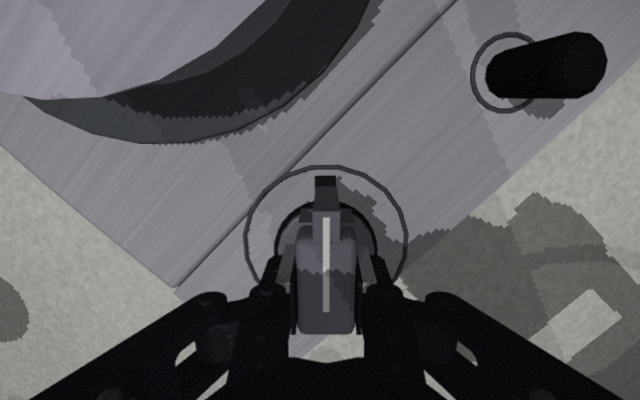

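The final view shows the knob's pointer directly over the dial nose at (325,185), its grip position unchanged, and the probe still seated at (545,67). TCP height and the 8.7 N push indicate the shaft is about 7–8 mm down, so I'll hand in.

```bash
python3 -c "
from cell import env
print(env.hand_in())"
```

```text
the job is handed in; nothing more can be done
None
```

I handed the job in with the probe fully in its opening and let go, and the knob on the D-shaft, flat to flat and held pressed about 7–8 mm down; the hand-in gave no verdict, so these are my own readings.

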